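# Lower the hat press onto its block

## Robot

A 6-joint arm with a two-finger parallel gripper is mounted at the origin on the work surface. World frame = base frame: x ahead of the robot, y to its left, z up, the work surface at z = 0. Lengths are in m, angles in rad, forces in N, time in s.
With the tool pointing down it reaches from about 0.35 to 0.975 m from the base axis. Payload 4.9 kg.
Tool frame: the origin (TCP) lies midway between the tips of the shut fingers; the grasp point (between the pads) lies 19 mm behind it; z points along the fingers, y is the line along which they close (so a half turn about z gives the same grasp; the last joint's range is limited). The gripper opens to 85 mm and grips with 20 to 120 N. Pads are 22 mm wide; open, the fingers measure 114 mm over their backs; the gripper's body (76 mm by 85 mm) begins 54 mm behind the grasp point. The pads swing forward as they close: fully open they stand 13 mm farther back than shut.
Start: joints at [-1.36, 0.053, 1.613, -0, 1.476, -0.119], TCP at [0.202, -0.591, 0.231] pointing down, gripper open.
Joint ranges: [-3.01, 3.01], [-1.01, 2.22], [0.06, 2.58], [-1.02, 4.17], [0.09, 2.62], [-3.14, 3.14]. Speed limits (rad/s): [2.57, 2.57, 3.14, 3.14, 3.14, 3.14].

## Interface

Orientations are given as a rotation vector (axis times angle).
In Python, from station import telemetry, optics, ctrl gives the robot as it stands.
- The arm moves only by the shell command python3 -m pendant 'ROWS' [FORCE]. ROWS is JSON, one flat list of numbers, 7 for each row, row after row: the turn, a rotation vector about the tool's x, y, z as a fraction of full scale, then the shift along the tool's x, y, z as a fraction of full scale, then the opening, from 0 (shut) to 1 (fully open). In form: [ax, ay, az, tx, ty, tz, fingers, ax, ay, az, tx, ty, tz, fingers, ...]. A call has 1 to 12 rows; each row is the pose to reach, as a shift and turn from the pose commanded when the call began, along the tool's axes at that moment; what a row does not reach only later rows make up. Full scale, the value 1, is 300 mm for a shift and 30 degrees for a turn. A row lasts 1/8 s, in which the tool goes at most 62.5 mm and 10.7 degrees, less where a joint would pass 70% of its speed; a pose out of reach is approached as far as the arm can. A call with a number of a shift or a turn outside -1 to 1 is refused whole. A call with a gripper value outside its range is refused whole. The fingers move at their own pace and stop on an object; FORCE is the grip in N (left out, the last holds). Time passes only in rows, so rows that repeat a pose let the fingers close. It gives the time, the measured TCP pose, the force, the opening and the grip force at its end, in the units of the state.
- telemetry.get_obs(): the state, without advancing time (a new reading comes with each control period).
- optics.get_image(name): name is "side" or "top"; returns a dict with "image" (420x560x3 uint8, red, green, blue), "depth" (420x560 float32, m along the optical axis (not along the pixel's ray), 0 where there is no reading), "fx", "fy", "cx", "cy" (pixels), "rvec" (rotation vector, rad) and "tvec" (3), from world to camera coordinates, as OpenCV has them. Camera axes: x right, y down, z forward; pixel columns grow to the right and rows downward; lengths in m; the calibration is good to about 2 mm. A picture is of the moment at which its call begins.
- ctrl.finish_job(): hands the job in; it is judged then, once.
The state is a dict: "t": time; "q": joint angles; "dq": joint speeds; "effort": joint torques, N m; "tool_pos": TCP position; "tool_rot": TCP orientation; "contact_force": force on the tool from outside, world axes, zero at the start; "wrist_torque": the same for the moment, N m; "opening": finger opening in m; "grip_force": force on a finger pad.
Only numpy, scipy, OpenCV 4.12 (cv2) and the standard library are available. Lean on these libraries where they do the work, as an engineer would, in place of code of your own. Each camera call takes 0.05 s, during which the arm holds its last target. There are 200 camera calls.

## Task

Slide the press carriage, with the wooden hat block on it, in under the raised pressing head until it is fully home against its stop. Then crack the jack's release valve open counterclockwise (seen from above), only about a tenth of a turn, so that the head sinks slowly by its own weight, no faster than about 5 cm per second, until it rests on the block. Do not push on the head or its beam, and leave the other things on the bench where they are.

Things in the scene. Friction and masses are not known exactly. Their poses are not given: they have to be found in the camera images.
- press: the hat press, bolted to the bench. Origin on the bench top under the middle of the pressing pad; z up; -x side turned roughly to the robot; the carriage slides home along +y. Grey base plate, x -120 to 120, y -270 to 210, 22 mm thick, with two rails, a stop block (y 82 to 96, top z 56) and an upright grey jack cylinder, 90 mm across, at x 0, y 150, top z 156 (all mm, press frame).
- carriage (a joint): how far the carriage has slid, m: 0 fully out (block 140 mm to the -y side of the pad), 0.14 home against the stop, block centred under the pad. Slides along the press +y, drags with about 3 N and stays where left. Aluminium plate, top z 45 mm, with a wooden hat block 190 (x) by 150 (y) by 110 mm high fixed on it; post handle at the robot side.
- carriage_grip (a point): where to grip the carriage's handle: a plain upright dark steel post, 24 mm diameter, from the plate at z 45 to its top at z 133 mm. The point is on its axis at z 115, 170 mm to the press -x side of the block's middle. Moves with the carriage.
- block_top (a point): middle of the flat top of the hat block on the carriage, z 155. It moves with the carriage.
- valve (a joint): release valve, rad: 0 shut (at the start), grows counterclockwise from above, to 1.57. Turns with about 0.1 N m, stays where left. Shut, it holds the head. The head starts to sink between 0.25 and 0.55 rad, depending on its weight; each further 0.1 rad adds roughly 16 mm/s, at once; about 0.6 rad gives 20 to 50 mm/s; wide open it drops at 65 to 90 mm/s, too fast. Turning back slows or stops it.
- valve_grip (a point): where to grip the release valve: middle of a plain steel bar 58 mm long, 12 thick, 26 high (z 92 to 118) on a vertical axis; point at z 106, at x -150, y 150 mm in the press frame, above a grey manifold block (x -175 to -35, y 128 to 172, top z 65). Shut, the bar lies along the press x axis; the point's x axis runs along the bar and turns with it.
- ram (a joint): height of ram and head, m: 0.02 when the pad rests on the block (carriage home); starts between 0.075 and 0.105; top 0.11. The pad's underside is at z = 0.135 m + this. The head's sinking speed is the rate of this value.
- head: the pressing head on the ram: a grey beam (50 mm wide in x, 30 thick, y -30 to 186 mm in the press frame, top 60 mm above the pad's underside) with a round wooden pad, 110 mm diameter, under its free end over the press origin. About 1 to 1.4 kg with the ram. Its origin is on the ram axis (press y 150 mm), 135 mm below the pad's underside.
- pad_bottom (a point): middle of the pad's underside; moves with the head.
- spool_a: thread spool, grey, 54 mm across, 75 mm high, standing, to the right of the press; to be left alone. Origin: underside centre.
- pin_tin: flat round metal tin, 70 mm across, 35 mm high, near the press, robot side, left; to be left alone. Origin: underside centre.
- brush: wooden hand brush 180 mm long, lying flat, in front of the press; to be left alone. Origin: on the bench under its middle.
- small_block: small round wooden hat block, 124 mm across, 90 mm high, far left on the bench; to be left alone. Origin: underside centre.
- mallet: hammer 240 mm long, lying flat, right on the bench; to be left alone. Origin: on the bench under its middle.

How it is judged:
By the outcome, as a careful person would: the job done as asked, in the order asked, and still so for the second after the job is handed in, with the robot touching nothing.
It also fails if it takes over 58 s, if anything falls off the work surface, if the arm or the gripper's body presses on something with over 40 N, if the wrist force passes 120 N, or if a joint passes its speed limit or range.

## Working session

There is one attempt and no reset: what is moved stays moved. The work goes in short steps, Python scripts to look and compute and a shell command to move; the robot and the scene stay as the last step left them, time stands still between calls to the robot, and variables do not carry over. Pictures are saved under pics/ and viewed, at most 10 in all, crops included, and the job is handed in when it is done.

```bash
mkdir -p pics; ls
cat > h.py <<'E'
import numpy as np,cv2
from station import telemetry,optics
from scipy.spatial.transform import Rotation as R
def shot(n,save=None):
    d=optics.get_image(n)
    if save: cv2.imwrite('pics/'+save,d['image'][:,:,::-1])
    return d
def cloud(d):
    v,u=np.mgrid[:420,:560]; z=d['depth']
    c=np.stack([(u-d['cx'])/d['fx']*z,(v-d['cy'])/d['fy']*z,z],-1)
    M=R.from_rotvec(d['rvec']).as_matrix()
    p=(c-np.array(d['tvec']))@M
    p[z<=0]=np.nan
    return p
E
python3 - <<'E'
from h import *
for n in('top','side'):
    d=shot(n,n+'1.png'); np.save(n+'1.npy',cloud(d)); np.save(n+'img.npy',d['image'])
o=telemetry.get_obs(); print(o['t'],o['tool_pos'],o['tool_rot'],o['opening'])
E
```

```text
pics
0.1 [ 0.2022833  -0.59077169  0.23019541] [-3.09717421e+00 -5.15415403e-01  1.90633289e-04] 0.08528075852601084
```

View pics/top1.png

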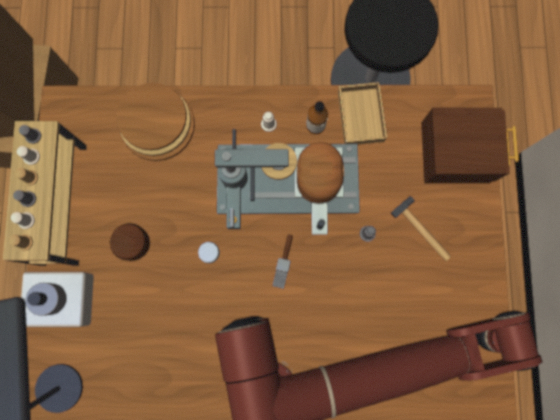

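View pics/side1.png

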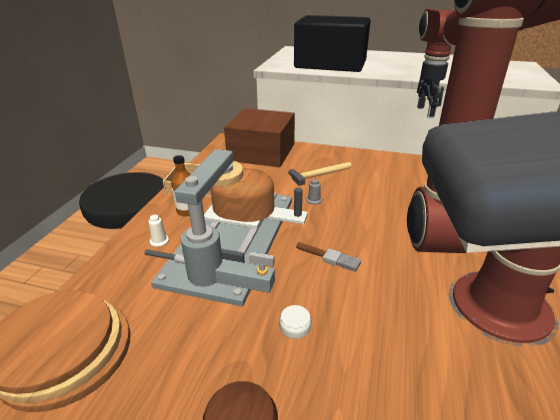

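The top view shows the press plate at u 217–358, v 145–214, the handle post near (320,224) and the valve near (233,215). The tin is at (208,252), the brush at (284,260) and the spool at (368,232). The side view confirms the head is raised and the valve bar is at about (261,262).

```bash
cat > fit.py <<'E'
from h import *
from scipy.optimize import least_squares
P=np.load('top1.npy'); S=np.load('side1.npy')
sub=P[135:235,205:370].reshape(-1,3); sub=sub[np.isfinite(sub[:,0])]
b=sub[(sub[:,2]>.015)&(sub[:,2]<.03)]
r=cv2.minAreaRect(b[:,:2].astype(np.float32)); print('plate',r,len(b))
for nm,C,(v0,v1,u0,u1),(z0,z1) in [('post',P,(212,235,308,332),(.115,.145)),('valve',P,(195,235,218,250),(.105,.13)),('postS',S,(180,222,288,308),(.06,.14)),('valveS',S,(250,280,240,280),(.095,.125)),('pad beam',P,(140,175,205,300),(.2,.35)),('block',P,(140,205,290,350),(.13,.17)),('manif',P,(180,235,218,250),(.055,.075))]:
    q=C[v0:v1,u0:u1].reshape(-1,3); q=q[(q[:,2]>z0)&(q[:,2]<z1)]
    if len(q)>2: print(nm,len(q),q.mean(0).round(4),q.min(0).round(4),q.max(0).round(4),'rect',cv2.minAreaRect(q[:,:2].astype(np.float32)))
    else: print(nm,len(q))
print(P[215:232,316:326,2].round(3))
E
python3 fit.py
python3 - <<'E'
import cv2
a=cv2.imread('pics/top1.png')[130:250,195:385]; a=cv2.resize(a,None,fx=4,fy=4,interpolation=cv2.INTER_CUBIC)
cv2.imwrite('pics/c1.png',a)
E
```

```text
plate ((0.6857681274414062, -0.0938759446144104), (0.5193173885345459, 0.34594282507896423), 89.94463348388672) 3523
post 49 [ 0.5362 -0.1773  0.1319] [ 0.5253 -0.1868  0.1162] [ 0.5492 -0.1674  0.1426] rect ((0.5372748970985413, -0.17699572443962097), (0.023771749809384346, 0.019395947456359863), 1.5893571376800537)
valve 74 [0.5552 0.1043 0.1181] [0.5275 0.0992 0.1052] [0.5841 0.1098 0.1293] rect ((0.5557141900062561, 0.10432468354701996), (0.056644052267074585, 0.010307088494300842), 1.1862223148345947)
postS 201 [ 0.5348 -0.1695  0.102 ] [ 0.5239 -0.1896  0.0601] [ 0.5472 -0.1622  0.1362] rect ((0.5354559421539307, -0.1737687885761261), (0.025249144062399864, 0.02315249666571617), 69.58760070800781)
valveS 274 [0.5538 0.1106 0.1105] [0.5253 0.0994 0.095 ] [0.5833 0.1148 0.1218] rect ((0.5541941523551941, 0.10741879791021347), (0.014516839757561684, 0.05792209506034851), 88.50446319580078)
pad beam 1836 [0.703  0.0099 0.2705] [ 0.6627 -0.0974  0.2013] [0.7607 0.1401 0.3003] rect ((0.7114840745925903, 0.021418102085590363), (0.09793363511562347, 0.2374299317598343), 0.2337585538625
[... 769 characters left out ...]
0.047]
 [0.049 0.047 0.133 0.133 0.135 0.129 0.128 0.134 0.135 0.046]
 [0.039 0.099 0.134 0.127 0.133 0.142 0.132 0.133 0.135 0.048]
 [0.04  0.108 0.138 0.132 0.125 0.135 0.131 0.129 0.13  0.05 ]
 [0.047 0.098 0.128 0.128 0.13  0.132 0.143 0.129 0.133 0.041]
 [0.067 0.094 0.108 0.126 0.137 0.134 0.134 0.135 0.048 0.041]
 [0.064 0.083 0.095 0.111 0.124 0.12  0.116 0.086 0.047 0.04 ]
 [0.046 0.061 0.082 0.091 0.081 0.091 0.083 0.051 0.05  0.049]
 [0.045 0.054 0.063 0.068 0.074 0.07  0.044 0.051 0.05  0.04 ]
 [0.046 0.044 0.046 0.056 0.04  0.042 0.056 0.043 0.05  0.044]
 [0.046 0.038 0.054 0.045 0.049 0.046 0.046 0.046 0.048 0.047]
 [0.044 0.045 0.042 0.05  0.046 0.05  0.048 0.045 0.046 0.05 ]]
```

View pics/c1.png

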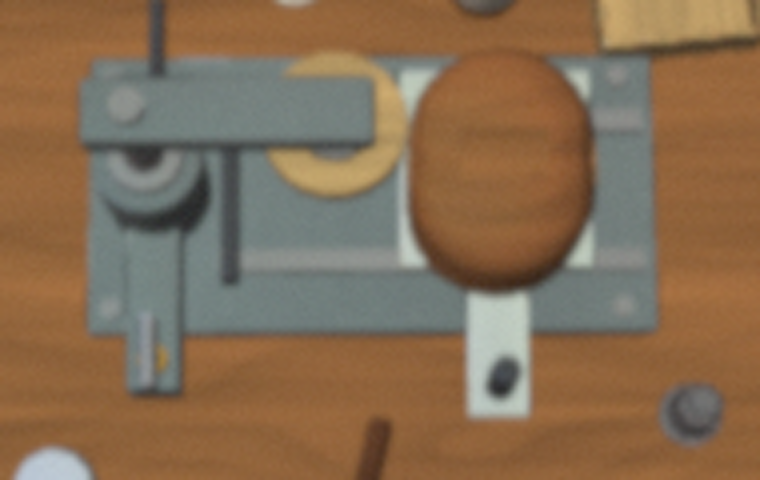

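Checks: the post top is at z 0.133 and the bar top at 0.118, both matching the given sizes. The block-to-post distance is 0.169, against 0.170 given. The post is at (0.5365, -0.176), the valve at (0.555, 0.1045), and the press yaw is about 0. I'll make the first move now.

```bash
python3 -m pendant '[0,0,0.1,0.1,-0.065,0,1, 0,0,0.2,0.23,-0.15,0,1, 0,0,0.3,0.36,-0.23,0,1, 0,0,0.42,0.5,-0.32,0,1, 0,0,0.53,0.63,-0.4,0,1, 0,0,0.63,0.75,-0.474,0,1, 0,0,0.63,0.75,-0.474,0,1, 0,0,0.63,0.75,-0.474,0,1]' 20
```

```text
t: 1.1
tool_pos: [0.3689, -0.3841, 0.231]
tool_rot: [-3.142, -0.001, 0.001]
contact_force: [0.0, 0.2, -0.7]
opening: 0.0854
grip_force: 0.0
```

```bash
python3 -m pendant '[0,0,0,0.1,-0.12,0,1, 0,0,0,0.22,-0.27,0,1, 0,0,0,0.34,-0.42,0,1, 0,0,0,0.46,-0.57,0,1, 0,0,0,0.558,-0.693,0,1, 0,0,0,0.558,-0.693,0.05,1, 0,0,0,0.558,-0.693,0.15,1, 0,0,0,0.558,-0.693,0.26,1, 0,0,0,0.558,-0.693,0.36,1, 0,0,0,0.558,-0.693,0.42,1, 0,0,0,0.558,-0.693,0.45,1, 0,0,0,0.558,-0.693,0.45,1]' 20
python3 -m pendant '[0,0,0,0,0,0,0.6, 0,0,0,0,0,0,0.4, 0,0,0,0,0,0,0.2, 0,0,0,0,0,0,0.1, 0,0,0,0,0,0,0.1, 0,0,0,0,0,0,0.1, 0,0,0,0,0,0,0.1, 0,0,0,0,0,0,0.1]' 30
```

```text
t: 2.6
tool_pos: [0.5365, -0.1765, 0.0962]
tool_rot: [-3.141, 0.001, 0.001]
contact_force: [0.2, -0.0, 0.1]
opening: 0.0855
grip_force: 0.0
t: 3.6
tool_pos: [0.537, -0.1764, 0.0972]
tool_rot: [3.141, -0.0, 0.001]
contact_force: [-2.2, -1.5, 5.1]
opening: 0.0233
grip_force: 30.1
```

The fingers hold the post at 23 mm. Next I slide it about 115 mm.

```bash
python3 -m pendant '[0,0,0,0,-0.02,0,0.1, 0,0,0,0,-0.05,0,0.1, 0,0,0,0,-0.09,0,0.1, 0,0,0,0,-0.13,0,0.1, 0,0,0,0,-0.17,0,0.1, 0,0,0,0,-0.21,0,0.1, 0,0,0,0,-0.25,0,0.1, 0,0,0,0,-0.29,0,0.1, 0,0,0,0,-0.33,0,0.1, 0,0,0,0,-0.36,0,0.1, 0,0,0,0,-0.383,0,0.1, 0,0,0,0,-0.383,0,0.1]'
```

```text
t: 5.1
tool_pos: [0.5366, -0.0602, 0.0971]
tool_rot: [-3.141, -0.001, 0.001]
contact_force: [-3.4, 0.8, 8.4]
opening: 0.0232
grip_force: 30.5
```

```bash
python3 -m pendant '[0,0,0,0,-0.01,0,0.1, 0,0,0,0,-0.02,0,0.1, 0,0,0,0,-0.03,0,0.1, 0,0,0,0,-0.04,0,0.1, 0,0,0,0,-0.045,0,0.1]'
python3 -m pendant '[0,0,0,0,-0.005,0,0.1, 0,0,0,0,-0.01,0,0.1, 0,0,0,0,-0.01,0,0.1]'
python3 -m pendant '[0,0,0,0,-0.005,0,0.1, 0,0,0,0,-0.01,0,0.1, 0,0,0,0,-0.01,0,0.1]'
```

```text
t: 5.72
tool_pos: [0.5365, -0.0478, 0.0971]
tool_rot: [3.141, 0.0, -0.001]
contact_force: [-4.0, -2.9, 7.4]
opening: 0.0232
grip_force: 30.4
t: 6.1
tool_pos: [0.5365, -0.0447, 0.0971]
tool_rot: [3.141, 0.0, -0.001]
contact_force: [-3.9, -1.6, 6.9]
opening: 0.023
grip_force: 30.4
t: 6.48
tool_pos: [0.5365, -0.0442, 0.0971]
tool_rot: [3.136, -0.0, -0.001]
contact_force: [-3.9, -12.1, 6.6]
opening: 0.0229
grip_force: 30.7
```

The stop is felt at y = -0.044, where I expected home (-0.0455). I'll push a little more, then relax and release.

```bash
python3 -m pendant '[0,0,0,0,-0.005,0,0.1, 0,0,0,0,-0.008,0,0.1, 0,0,0,0,-0.008,0,0.1]'
python3 -m pendant '[0,0,0,0,0.013,0,0.1, 0,0,0,0,0.013,0,0.1, 0,0,0,0,0.013,0,0.4, 0,0,0,0,0.013,0,1, 0,0,0,0,0.013,0,1, 0,0,0,0,0.013,0,1, 0,0,0,0,0.013,0,1]'
python3 - <<'E'
from h import *
d=shot('side','s2.png'); P=cloud(d)
t=shot('top'); Q=cloud(t); q=Q[130:240,200:370].reshape(-1,3); 
b=q[(q[:,2]>.125)&(q[:,2]<.165)&(q[:,0]>.60)&(q[:,1]<.05)]; print(b[:,1].min(),b[:,1].max(),telemetry.get_obs()['tool_pos'],telemetry.get_obs()['opening'])
E
```

```text
t: 6.85
tool_pos: [0.5365, -0.0441, 0.0971]
tool_rot: [3.131, -0.001, -0.001]
contact_force: [-3.9, -20.7, 5.3]
opening: 0.0234
grip_force: 31.8
t: 7.72
tool_pos: [0.5366, -0.043, 0.0962]
tool_rot: [-3.141, -0.0, 0.0]
contact_force: [0.1, -0.4, -0.2]
opening: 0.0856
grip_force: 0.0
-0.11633784204412767 0.030711357256406877 [ 0.53666798 -0.04304799  0.09629541] 0.08539175447974318
```

View pics/s2.png

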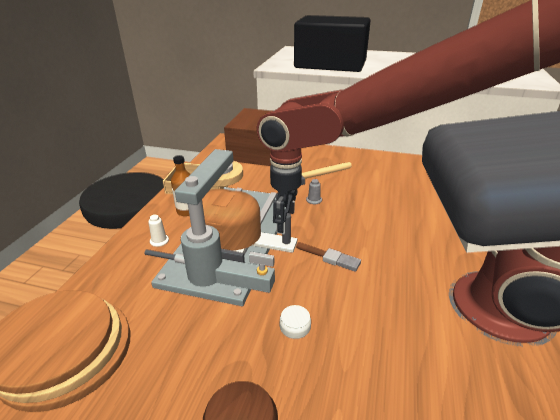

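The side view shows the block under the head, with the open gripper round the post at (287,230). The top cloud puts the block centre at y = -0.043, so the carriage is home. Next I lift and go over the valve.

```bash
python3 -m pendant '[0,0,0,0,0,-0.1,1, 0,0,0,0,0,-0.25,1, 0,0,0,0,0,-0.38,1, 0,0,0,0.01,-0.1,-0.38,1, 0,0,0,0.03,-0.25,-0.38,1, 0,0,0,0.05,-0.4,-0.38,1, 0,0,0,0.062,-0.493,-0.38,1, 0,0,0,0.062,-0.493,-0.34,1, 0,0,0,0.062,-0.493,-0.2,1, 0,0,0,0.062,-0.493,-0.08,1, 0,0,0,0.062,-0.493,0.03,1, 0,0,0,0.062,-0.493,0.03,1]'
python3 -m pendant '[0,0,0,0,0,0,0.7, 0,0,0,0,0,0,0.5, 0,0,0,0,0,0,0.3, 0,0,0,0,0,0,0.1, 0,0,0,0,0,0,0, 0,0,0,0,0,0,0, 0,0,0,0,0,0,0, 0,0,0,0,0,0,0]' 30
```

```text
t: 9.32
tool_pos: [0.5522, 0.1036, 0.0833]
tool_rot: [3.141, -0.002, -0.012]
contact_force: [0.0, 0.7, -0.4]
opening: 0.0854
grip_force: 0.0
t: 10.32
tool_pos: [0.5558, 0.1058, 0.0883]
tool_rot: [-3.14, -0.001, -0.002]
contact_force: [-1.2, 4.9, 4.5]
opening: 0.0115
grip_force: 29.4
```

```bash
cat > ram.py <<'E'
from h import *
o=telemetry.get_obs(); Q=cloud(shot('top')).reshape(-1,3)
m=(abs(Q[:,0]-.705)<.018)&(Q[:,1]>-.06)&(Q[:,1]<.09)&(Q[:,2]>.19)
y=R.from_rotvec(o['tool_rot']).as_matrix()[:,1]
print('t %.2f ram %.4f n %d toolyaw %.3f torque %.2f F %s'%(o['t'],np.median(Q[m,2])-.195,m.sum(),np.arctan2(y[1],y[0])+np.pi/2,o['wrist_torque'][2],np.round(o['contact_force'],1)))
E
python3 ram.py
python3 -m pendant '[0,0,-0.15,0,0,0,0, 0,0,-0.3,0,0,0,0, 0,0,-0.45,0,0,0,0, 0,0,-0.57,0,0,0,0, 0,0,-0.57,0,0,0,0]'
python3 ram.py
```

```text
t 10.32 ram 0.0879 n 620 toolyaw 0.000 torque 0.06 F [-1.2  4.9  4.5]
t: 11.0
tool_pos: [0.5558, 0.1062, 0.0883]
tool_rot: [-3.104, -0.468, -0.003]
contact_force: [-1.0, 7.2, 3.3]
opening: 0.0117
grip_force: 31.8
t 11.00 ram 0.0876 n 622 toolyaw 0.299 torque 0.13 F [-1.   7.2  3.3]
```

```bash
python3 -m pendant '[0,0,-0.08,0,0,0,0, 0,0,-0.15,0,0,0,0, 0,0,-0.15,0,0,0,0]'
python3 ram.py
python3 -m pendant '[0,0,-0.05,0,0,0,0, 0,0,-0.1,0,0,0,0, 0,0,-0.1,0,0,0,0]'
python3 ram.py
```

```text
t: 11.42
tool_pos: [0.5557, 0.1063, 0.0883]
tool_rot: [-3.083, -0.589, -0.003]
contact_force: [-0.2, 6.7, 3.9]
opening: 0.0115
grip_force: 30.0
t 11.43 ram 0.0873 n 620 toolyaw 0.378 torque 0.05 F [-0.2  6.7  3.9]
t: 11.85
tool_pos: [0.5557, 0.1064, 0.0883]
tool_rot: [-3.067, -0.669, -0.003]
contact_force: [-0.9, 7.3, 4.6]
opening: 0.0113
grip_force: 29.6
t 11.85 ram 0.0874 n 621 toolyaw 0.430 torque 0.05 F [-0.9  7.3  4.6]
```

```bash
python3 -m pendant '[0,0,-0.05,0,0,0,0, 0,0,-0.1,0,0,0,0, 0,0,-0.1,0,0,0,0]'
python3 ram.py
python3 -m pendant '[0,0,-0.05,0,0,0,0, 0,0,-0.1,0,0,0,0, 0,0,-0.1,0,0,0,0]'
python3 ram.py
```

```text
t: 12.28
tool_pos: [0.5556, 0.1064, 0.0883]
tool_rot: [-3.048, -0.749, -0.003]
contact_force: [-1.0, 8.3, 4.0]
opening: 0.0118
grip_force: 29.6
t 12.28 ram 0.0873 n 617 toolyaw 0.482 torque 0.06 F [-1.   8.3  4. ]
t: 12.7
tool_pos: [0.5556, 0.1065, 0.0883]
tool_rot: [-3.027, -0.829, -0.003]
contact_force: [-1.0, 7.8, 4.4]
opening: 0.0116
grip_force: 29.6
t 12.70 ram 0.0838 n 606 toolyaw 0.534 torque -0.01 F [-1.   7.8  4.4]
```

It is sinking. One small step further, to about 0.6 rad.

```bash
python3 -m pendant '[0,0,-0.06,0,0,0,0, 0,0,-0.12,0,0,0,0, 0,0,-0.12,0,0,0,0]'
python3 ram.py
python3 -m pendant '[0,0,0,0,0,0,0, 0,0,0,0,0,0,0, 0,0,0,0,0,0,0, 0,0,0,0,0,0,0]'
python3 ram.py
```

```text
t: 13.12
tool_pos: [0.5556, 0.1066, 0.0883]
tool_rot: [-3.0, -0.924, -0.003]
contact_force: [-2.3, 8.6, 5.2]
opening: 0.0118
grip_force: 29.9
t 13.12 ram 0.0751 n 600 toolyaw 0.597 torque 0.00 F [-2.3  8.6  5.2]
t: 13.68
tool_pos: [0.5556, 0.1065, 0.0883]
tool_rot: [-3.0, -0.923, -0.003]
contact_force: [-0.7, 7.7, 5.0]
opening: 0.0115
grip_force: 29.9
t 13.68 ram 0.0609 n 599 toolyaw 0.597 torque 0.01 F [-0.7  7.7  5. ]
```

The head sinks at 25 mm/s, which is within the limit. I'll hold the valve here until it lands, about 1.7 s.

```bash
python3 -m pendant '[0,0,0,0,0,0,0, 0,0,0,0,0,0,0, 0,0,0,0,0,0,0, 0,0,0,0,0,0,0, 0,0,0,0,0,0,0, 0,0,0,0,0,0,0, 0,0,0,0,0,0,0, 0,0,0,0,0,0,0, 0,0,0,0,0,0,0, 0,0,0,0,0,0,0, 0,0,0,0,0,0,0, 0,0,0,0,0,0,0]'
python3 ram.py
python3 -m pendant '[0,0,0,0,0,0,0, 0,0,0,0,0,0,0, 0,0,0,0,0,0,0, 0,0,0,0,0,0,0, 0,0,0,0,0,0,0, 0,0,0,0,0,0,0, 0,0,0,0,0,0,0, 0,0,0,0,0,0,0]'
python3 ram.py
```

```text
t: 15.22
tool_pos: [0.5556, 0.1066, 0.0883]
tool_rot: [-3.0, -0.923, -0.003]
contact_force: [-1.1, 7.9, 4.9]
opening: 0.0115
grip_force: 29.9
t 15.22 ram 0.0230 n 574 toolyaw 0.597 torque -0.01 F [-1.1  7.9  4.9]
t: 16.27
tool_pos: [0.5556, 0.1065, 0.0882]
tool_rot: [-3.0, -0.923, -0.003]
contact_force: [-0.9, 7.4, 4.0]
opening: 0.0119
grip_force: 29.9
t 16.27 ram 0.0203 n 562 toolyaw 0.597 torque 0.02 F [-0.9  7.4  4. ]
```

The head rests on the block (ram 0.020). Now I release and lift clear.

```bash
python3 -m pendant '[0,0,0,0,0,0,0.3, 0,0,0,0,0,0,0.7, 0,0,0,0,0,0,1, 0,0,0,0,0,0,1, 0,0,0,0,0,0,1, 0,0,0,0,0,-0.1,1, 0,0,0,0,0,-0.25,1, 0,0,0,0,0,-0.4,1, 0,0,0,0,0,-0.5,1, 0,0,0,0,0,-0.5,1, 0,0,0,0,0,-0.5,1]'
python3 ram.py
python3 - <<'E'
from h import *
shot('side','s3.png')
E
```

```text
t: 17.7
tool_pos: [0.5546, 0.1047, 0.2358]
tool_rot: [-3.002, -0.923, 0.003]
contact_force: [-1.0, -0.4, -1.8]
opening: 0.0853
grip_force: 0.0
t 17.70 ram 0.0202 n 565 toolyaw 0.597 torque 0.00 F [-1.  -0.4 -1.8]
```

View pics/s3.png

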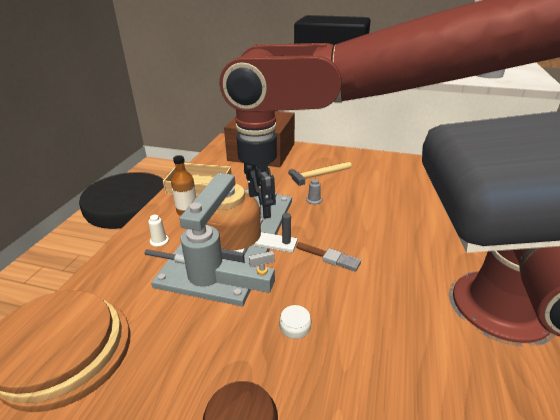

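The side view shows the pad resting on the block at (232,195) and the valve bar turned at (261,258). The gripper is clear at (262,190), and the tin, brush, spool and mallet are where they were.

```bash
python3 -c "
from station import ctrl; print(ctrl.finish_job())"
```

```text
the job is handed in; nothing more can be done
None
```

The job is handed in: the carriage is home against its stop, the valve was opened to about 0.6 rad, and the head sank at about 25 mm/s and rests on the block, with the gripper clear and the other bench items left alone.

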